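# Clamp the flow chamber with the turnbuckle

### The job

Change the flow chambers over in the turnbuckle clamp: lift the short chamber off the rubber pad and set it down flat on a clear part of the bench, off the clamp, then set the long chamber down flat and central on the pad, its two short ends facing the two jaws. Then turn the turnbuckle body by its spokes, their tops going from the bare side over towards the pad, until both jaws have drawn in onto the chamber's ends and it will turn no further. Leave everything else on the bench where it is.

Things in the scene. Friction and masses are not known exactly. Their poses are not given: they have to be found in the camera images.
- clamp: grey base plate of the clamp, 240 (own x) x 190 (own y) x 12 mm, fixed to the bench for the run (its place and yaw vary); origin at the centre of its underside, z up. The turnbuckle lies along own y at own x = -50 mm; the rubber pad is at own x = +60 mm, the jaws face each other along own y
- hub (a point): centre of the turnbuckle body, on its axis: clamp-frame (-50, 0, 68) mm, axes those of the clamp. The body is a steel barrel, 33 mm diameter over its end rims, 56 mm long along own y, with four round spokes 10 mm thick in its middle plane, 90 degrees apart, rounded ends 50 mm from the axis. Jaw blocks stand beside it beyond 51 mm either way along own y, up to 93 mm above the bench; the threaded rods between are 12 mm thick
- turnbuckle (a joint): turn of the body in rad: 0 = jaws fully open, 5.0 = hard stop (springs back up to 0.06 when let go). It grows as the spokes' tops move in the clamp's +x (bare side towards pad). At value q one spoke leans q from upright towards the clamp's +x. Each rad moves each jaw 2.0 mm inwards. It stays where left; turning takes about 0.15 N m (3 N at a spoke's end); pushing the jaws cannot turn it
- pad (a point): centre of the top of the black rubber pad, clamp-frame (60, 0, 30) mm, 30 mm above the bench, axes those of the clamp; the pad is 44 (own x) x 70 (own y) mm, level
- jaw_left: jaw on the clamp's +y side: origin at the middle of its gripping face, 12 mm above the pad's top; face 40 mm wide along x, from 0 to 30 mm above the pad's top. The face is 54.9 mm from the pad's middle when fully open, 44.9 mm at the stop; moves along the clamp's y. Axes those of the clamp
- jaw_right: the same jaw mirrored on the clamp's -y side, moving the opposite way together with the other
- chamber: the wanted flow chamber: aluminium frame block with a glass window on top, 44 (own x) x 90 (own y, long) x 30 mm tall, about 0.3 kg, loose; origin at the centre of its underside, z up. Symmetrical: either end may face either jaw. The jaws nip its ends by about 0.1 mm each at the stop
- short_chamber: the used chamber, lying on the pad at the start, long side roughly along the jaws' travel: same frame, window, width and height, but only 60 mm long (44 (own x) x 60 (own y) x 30), about 0.2 kg, loose; origin at the centre of its underside
- beaker: open glass beaker, 64 mm across, 75 mm tall, loose bystander; origin at the centre of its underside
- dish: shallow clear dish, 84 mm across, 16 mm tall, loose bystander; origin at the centre of its underside
- bottle: amber bottle with a black cap, 56 mm across, 120 mm tall, loose bystander; origin at the centre of its underside
- slide_box: closed grey slide box, 85 (own x) x 35 (own y) x 30 mm tall, loose bystander; origin at the centre of its underside
- jar: small clear jar with a white cap, 52 mm across, 60 mm tall, loose bystander; origin at the centre of its underside
- tube_rack: white tube rack, 50 (own x) x 100 (own y) mm, 72 mm tall with its tubes, loose bystander; origin at the centre of its underside
Not all that is in view belongs to the job. Leave any blue look-alike of the short_chamber alone.

How it is judged:
On the way, in this order (a step that is already met when the one before it is completed fails the run):
1. the short chamber rests flat on the bench, off the clamp, let go (height (world z) of short_chamber between -0.004 and 0.004 m and angle between short_chamber's own z axis and vertical below 0.08 rad and contact force between the fingers and short_chamber below 0.05 N and linear speed of short_chamber below 0.02 m/s and contact force between short_chamber and clamp below 0.05 N), for 0.2 s.
2. the long chamber rests flat on the pad between the open jaws, let go (x of chamber in the frame of pad between -0.012 and 0.012 m and z of chamber in the frame of pad between -0.004 and 0.004 m and angle between the y axis of chamber and the y axis of clamp, either way round below 0.2 rad and angle between chamber's own z axis and vertical below 0.08 rad and contact force between the fingers and chamber below 0.05 N and linear speed of chamber below 0.02 m/s), for 0.2 s.
3. the turnbuckle is turned until the jaws are drawn in (value of joint turnbuckle above 4.8 rad), for 0.1 s.
At the end, for the whole second after the job is handed in: Short chamber flat on the bench off the clamp, still. Long chamber on the pad: flat and square within 0.06 rad, centred within 12 mm across the pad and 4 mm along the jaws' travel, still, nipped by both jaws (over 1 N each); turnbuckle within 0.2 rad of its stop. Both released (all of step 1 and x of chamber in the frame of pad between -0.012 and 0.012 m and z of chamber in the frame of pad between -0.004 and 0.004 m and angle between the y axis of chamber and the y axis of clamp, either way round below 0.06 rad and angle between chamber's own z axis and vertical below 0.06 rad and contact force between the fingers and chamber below 0.05 N and linear speed of chamber below 0.02 m/s and y of chamber in the frame of pad between -0.004 and 0.004 m and value of joint turnbuckle above 4.8 rad and contact force between each of jaw_left, jaw_right and chamber above 1 N); the robot touches nothing.
It fails at once if another loose thing on the bench moved more than 30 mm (distance of any of beaker, dish, bottle, slide_box, jar, tube_rack from where it was at the start of the episode above 0.03 m).
It fails at once if a chamber let go more than 15 mm above the pad, or above the bench away from the pad ((contact force between the fingers and chamber below 0.01 N and (height (world z) of chamber above 0.045 m or (height (world z) of chamber above 0.015 m and horizontal distance between chamber and pad above 0.1 m))) or (contact force between the fingers and short_chamber below 0.01 N and (height (world z) of short_chamber above 0.045 m or (height (world z) of short_chamber above 0.015 m and horizontal distance between short_chamber and pad above 0.1 m)))).
It also fails if it takes over 72 s, if anything falls off the work surface, if the arm or the gripper's body presses on something with over 40 N, if the wrist force passes 120 N, or if a joint passes its speed limit or range.

### The arm

A 6-joint arm with a two-finger parallel gripper is mounted at the origin on the work surface. World frame = base frame: x ahead of the robot, y to its left, z up, the work surface at z = 0. Lengths are in m, angles in rad, forces in N, time in s.
With the tool pointing down it reaches from about 0.325 to 0.775 m from the base axis. Payload 9.3 kg.
Tool frame: the origin (TCP) lies at the very end of the fingers, on their centre line; the grasp point (between the pads) lies 19 mm behind it; x points along the fingers, y is the direction in which the jaws open and shut, and the axes are right-handed (so a half turn about x gives the same grasp; the last joint's range is limited). The gripper opens to 85 mm and grips with 20 to 120 N. Pads are 22 mm wide; open, the fingers measure 114 mm over their backs; the gripper's body (76 mm by 85 mm) begins 54 mm behind the grasp point. The pads swing forward as they close: fully open they stand 13 mm farther back than shut.
Start: joints at [-0.153, 0.259, 0.021, 1.334, 0, 1.418], TCP at [0.55, -0, 0.196] pointing down, gripper open.
Joint ranges: [-3.04, 3.04], [-0.91, 1.82], [-1.04, 1.36], [-1.92, 1.95], [-1.52, 1.45], [-3.14, 3.14]. Speed limits (rad/s): [2.22, 2.22, 2.79, 3.14, 3.14, 3.14].

### API

Orientations are given as [roll, pitch, yaw] about the fixed x, y, z axes, in that order (R = Rz(yaw) Ry(pitch) Rx(roll)).
In Python, from rig import status, grab_frame, camera_model, job gives the robot as it stands.
- The arm moves only by the tool step_arm, never from a script. Its argument "deltas" is text: rows parted by semicolons, each of 4 numbers parted by spaces: the shift along the tool's x, y, z each as a share of 0.3 m, from -1 to 1, then the turn about the tool's x as a share of 90 degrees, from -1 to 1. A call has 1 to 5 rows; each row is the pose to reach, as a shift and turn from the pose commanded when the call began, along the tool's axes at that moment; what a row does not reach only later rows make up. A row lasts 1/10 s, in which the tool goes at most 50 mm and 8.59 degrees, less where a joint would pass 70% of its speed; a pose out of reach is approached as far as the arm can. A call with a number of a shift or a turn outside -1 to 1 is refused whole. A call with a gripper value outside its range is refused whole. "fingers" is the gripper's target within -1 to 1 (fully open at 1, half-way at 0, shut at -1), set as the call begins (left out, the last holds). The fingers move at their own pace and stop on an object; "squeeze" is the grip in N (left out, the last holds). Time passes only in rows, so rows that repeat a pose let the fingers close. It gives the time, the measured TCP pose, the force and the opening at its end, in the units of the state.
- status.get_obs(): the state, without advancing time (a new reading comes with each control period).
- grab_frame(name): name is "scene" or "side" or "wrist"; returns (picture, depth): 384x512x3 uint8, red, green, blue; 384x512 float32, m along the optical axis (not along the pixel's ray), 0 where there is no reading.
- camera_model(name): a dict with "mtx" (3x3 intrinsics, pixels), "world_from_camera" (4x4, takes a point from camera to world coordinates). Camera axes: x right, y up, looking along -z (the intrinsics and any distortion apply to the point x, -y, -z); pixel columns grow to the right and rows downward; lengths in m; the calibration is good to about 2 mm. A picture is of the moment at which its call begins: read the wrist's pose just before it. camera_model takes no time and is no camera call; for the wrist camera it gives the pose at the moment of the call.
- job.finish_job(): hands the job in, once; it reports no verdict.
The state is a dict: "t": time; "joint_positions": joint angles; "joint_velocities": joint speeds; "joint_efforts": joint torques, N m; "tool_pos": TCP position; "orientation": TCP orientation; "force": force on the tool from outside, world axes, zero at the start; "ft_torque": the same for the moment, N m; "width": finger opening in m.
Only numpy, scipy, OpenCV 4.12 (cv2) and the standard library are available. Lean on these libraries where they do the work, as an engineer would, in place of code of your own. Each camera call takes 0.05 s, during which the arm holds its last target. There are 200 camera calls.

## Working session

There is one attempt and no reset: what is moved stays moved. The work goes in short steps, Python scripts to look and compute and a tool call to move; the robot and the scene stay as the last step left them, time stands still between calls to the robot, and variables do not carry over. Pictures are saved under pics/ and viewed, about 8 in all and at most 12, crops included, and the job is handed in when it is done.

Besides the shell and the picture viewer there is one more tool, called after "Emit:" as name(argument=value, ...) on one line, values as JSON. step_arm: Moves the arm, as the interface text tells. Its arguments: {"type":"object","properties":{"deltas":{"type":"string"},"fingers":{"type":"number"},"squeeze":{"type":"number"}},"required":["deltas"]}

```bash
mkdir -p pics; ls; python3 - <<'E'
from rig import status, grab_frame, camera_model, job
import cv2, numpy as np
print(status.get_obs())
fs=[]
for n in ("scene","side","wrist"):
    p,d=grab_frame(n); m=camera_model(n); np.savez(f"{n}0.npz",p=p,d=d,K=m["mtx"],T=m["world_from_camera"])
    print(n,m["mtx"],m["world_from_camera"],[k for k in m])
    cv2.imwrite(f"pics/{n}0.png",p[:,:,::-1])
E
```

```text
pics
{'t': 0.0, 'joint_positions': array([-1.52617043e-01,  2.59186363e-01,  2.07685334e-02,  1.33369243e+00,
        3.30874439e-06,  1.41817135e+00]), 'joint_velocities': array([-1.16197402e-03, -1.77492647e-03,  1.56765892e-03, -6.70651083e-04,
       -1.61743653e-03, -9.03790300e-05]), 'joint_efforts': array([-2.65873996e-04, -5.55637658e+01,  3.44536042e+01,  1.31759423e-02,
       -2.94380488e-04,  4.47349430e-05]), 'tool_pos': array([5.49680076e-01, 3.62472056e-05, 1.95872027e-01]), 'orientation': array([-1.72593949,  1.56948239,  2.98645742]), 'force': array([-0.33468528,  0.11400768,  0.08808596]), 'ft_torque': array([ 0.01657556, -0.02917043, -0.05177537]), 'width': 0.08543856378868664}
scene [[460.86808898   0.         255.06721037]
 [  0.         460.86808898 194.33756327]
 [  0.           0.           1.        ]] [[-0.02580917 -0.71234244  0.70135735  1.43662839]
 [ 0.99966516 -0.01708543  0.01943354  0.00831394]
 [-0.00186034  0.70162407  0.71254487  0.93326445]
 [ 0.          0.          0.          1.        ]] ['mtx', 'world_from_camera']
side [[478.75140136   0.         251.38204252]
 [  0.         478.75140136 186.59515077]
 [  0.           0.           1.        ]] [[ 0.95646344  0.1659386  -0.24008761  0.27995477]
 [-0.29176772  0.56344641 -0.77291639 -0.95153605]
 [ 0.00701985  0.80931608  0.58733142  0.7955065 ]
 [ 0.          0.          0.          1.        ]] ['mtx', 'world_from_camera']
wrist [[292.22983586   0.         254.64008682]
 [  0.         292.22983586 191.28884583]
 [  0.           0.           1.        ]] [[ 9.99998733e-01  3.93737466e-04  1.54211471e-03  5.49778699e-01]
 [-8.38510497e-04  9.53878151e-01  3.00192889e-01  7.68329282e-02]
 [-1.35279234e-03 -3.00193802e-01  9.53877273e-01  3.73197360e-01]
 [ 0.00000000e+00  0.00000000e+00  0.00000000e+00  1.00000000e+00]] ['mtx', 'world_from_camera']
```

View pics/scene0.png

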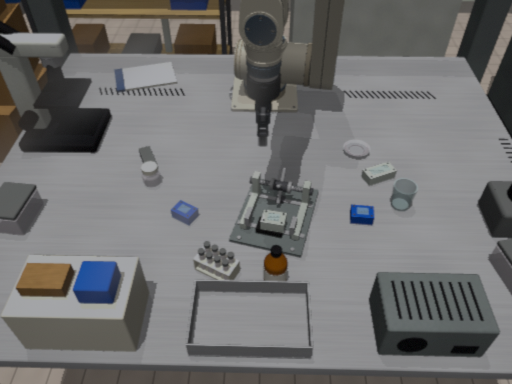

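View pics/side0.png

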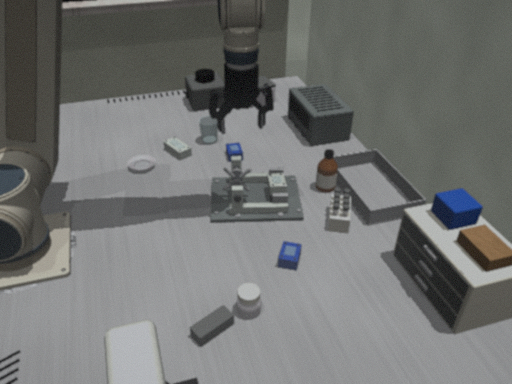

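The scene view shows the clamp around (277,215) with the short chamber on its pad at (272,220). The silver long chamber is at (378,173). The blue look-alikes are at (184,212) and (362,214), the bottle at (275,263), the rack at (217,262), the dish at (357,149) and the beaker at (403,195). The side view agrees. Next I measure from depth.

```bash
cat > h.py <<'E'
import numpy as np, cv2
def load(n):
    z=np.load(n+".npz"); return z["p"],z["d"],z["K"],z["T"]
def cloud(d,K,T):
    v,u=np.mgrid[:d.shape[0],:d.shape[1]]
    c=np.stack([(u-K[0,2])/K[0,0]*d,-(v-K[1,2])/K[1,1]*d,-d],-1)
    W=c@T[:3,:3].T+T[:3,3]; W[d<=0]=np.nan; return W
def ray(u,v,K,T,z):
    d=T[:3,:3]@np.array([(u-K[0,2])/K[0,0],-(v-K[1,2])/K[1,1],-1]); o=T[:3,3]
    return o+d*(z-o[2])/d[2]
def proj(P,K,T):
    c=(np.atleast_2d(P)-T[:3,3])@T[:3,:3]; return np.c_[K[0,0]*c[:,0]/-c[:,2]+K[0,2],-K[1,1]*c[:,1]/-c[:,2]+K[1,2]]
E
python3 - <<'E'
from h import *
for n in("scene0","side0"):
    p,d,K,T=load(n); W=cloud(d,K,T)
    ok=(W[...,0]>.3)&(W[...,0]<.95)&(abs(W[...,1])<.5)
    print(n,"bench z",np.nanmedian(W[...,2][ok&(abs(W[...,2])<.02)]), np.nanstd(W[...,2][ok&(abs(W[...,2])<.006)]))
    m=(ok&(W[...,2]>.012)&(W[...,2]<.14)).astype(np.uint8)
    k,l,s,c=cv2.connectedComponentsWithStats(m)
    for i in range(1,k):
        if s[i,4]>60:
            q=W[l==i]; top=np.percentile(q[:,2],95); t=q[q[:,2]>top-.006]
            r=cv2.minAreaRect((t[:,:2]*1000).astype(np.float32))
            print(c[i].round(),s[i,4],"top",top.round(3),np.round(r[0]),np.round(r[1]),round(r[2],1),p[l==i].mean(0).round())
p,d,K,T=load("scene0")
a=cv2.resize(p[140:290,120:440,::-1],(800,375),interpolation=3)
p,d,K,T=load("side0")
b=cv2.resize(p[110:290,130:400,::-1],None,fx=1.25,fy=1.25,interpolation=3)
w,_,_,_=load("wrist0")
o=np.zeros((600,800,3),np.uint8);o[:375]=a;o[375:,:338]=b;o[375:,350:650]=cv2.resize(w[:,:,::-1],(300,225))
cv2.imwrite("pics/crop1.png",o)
E
```

```text
scene0 bench z -0.00028638221952814735 0.00219134776959304
[149. 166.] 555 top 0.06 [ 472. -319.] [47. 45.] 11.0 [117. 118. 118.]
[379. 172.] 462 top 0.033 [439. 343.] [48. 94.] 23.3 [131. 136. 133.]
[278. 208.] 2985 top 0.089 [553.  54.] [ 67. 156.] 0.3 [ 99. 102. 100.]
[404. 193.] 641 top 0.075 [551. 384.] [62. 64.] 86.5 [103. 111. 113.]
[185. 211.] 379 top 0.032 [ 606. -204.] [62. 46.] 59.9 [ 84.  98. 133.]
[362. 213.] 378 top 0.032 [603. 271.] [60. 48.] 82.7 [ 41.  75. 131.]
[246. 274.] 3257 top 0.095 [806.  38.] [35. 34.] 31.2 [91. 86. 81.]
[106. 278.] 2053 top 0.14 [ 896. -376.] [108. 241.] 0.0 [125. 125. 123.]
[427. 294.] 4699 top 0.112 [900. 362.] [218.  99.] 90.0 [79. 84. 84.]
side0 bench z -0.0003010895319689455 0.0017133606412351062
[314. 114.] 2389 top 0.111 [899. 358.] [225. 102.] 89.8 [60. 63. 63.]
[208. 128.] 410 top 0.073 [546. 380.] [70. 54.] 76.9 [101. 107. 108.]
[177. 146.] 336 top 0.032 [437. 336.] [47. 96.] 23.9 [135. 141. 138.]
[256. 188.] 2807 top 0.09 [551.  48.] [158.  71.] 61.3 [101. 106. 107.]
[420. 251.] 9384 top 0.139 [ 893. -380.] [104. 240.] 0.3 [83. 83. 80.]
[289. 254.] 467 top 0.032 [ 604. -209.] [62. 44.] 58.6 [ 73.  89. 130.]
[248. 299.] 698 top 0.061 [ 470. -323.] [47. 45.] 74.4 [137. 138. 138.]
[211. 324.] 849 top 0.031 [ 387. -350.] [86. 37.] 24.6 [90. 92. 92.]
```

View pics/crop1.png

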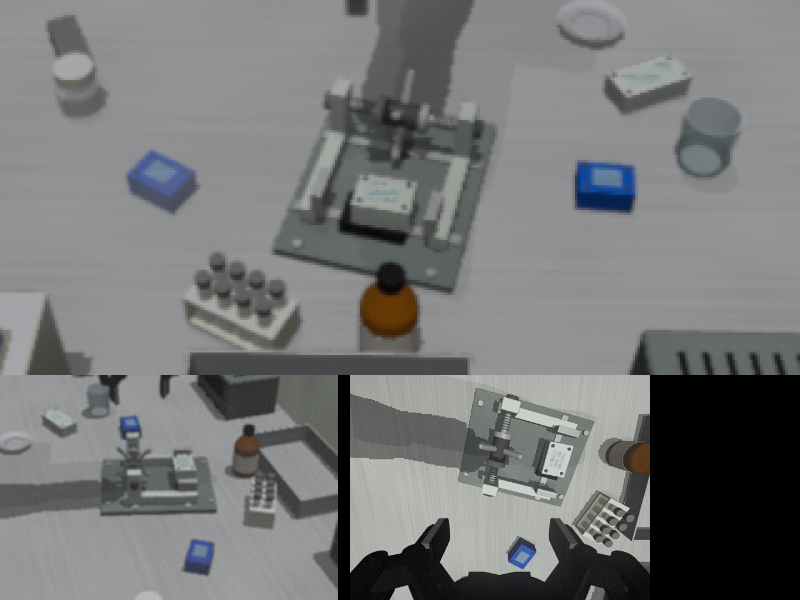

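The crop confirms the choices. The silver long block at scene (378,173) is the long chamber and the silver block on the pad at (272,220) is the short one. The two blue blocks are decoys. Now the precise poses of the clamp, chambers and spokes.

```bash
cat >> h.py <<'E'
def rect(t):
    r=cv2.minAreaRect((t[:,:2]*1000).astype(np.float32)); return np.round(r[0],1),np.round(r[1],1),round(r[2],1)
E
python3 - <<'E'
from h import *
al=[]
for n in("scene0","side0","wrist0"):
    p,d,K,T=load(n); W=cloud(d,K,T); x,y,z=W[...,0],W[...,1],W[...,2]
    near=(np.hypot(x-.6,y-.03)<.19)&(z<.15)
    m=near&(z>.009)&(z<.016); m=cv2.morphologyEx(m.astype(np.uint8),cv2.MORPH_OPEN,np.ones((3,3)))
    k,l,s,c=cv2.connectedComponentsWithStats(m); 
    q=W[l==1+np.argmax(s[1:,4])]
    print(n,"plate",len(q),np.median(q[:,2]).round(4),rect(q))
    q=W[near&(z>.054)&(z<.066)&(x>.58)&(abs(y-.03)<.06)]
    print(" short top",len(q),np.median(q[:,2]) if len(q) else 0,rect(q) if len(q) else 0)
    al.append(q)
    q=W[near&(z>.088)&(z<.125)]; print(" high pts",len(q),q.max(0) if len(q) else 0, rect(q) if len(q) else 0)
E
```

```text
scene0 plate 535 0.0117 (array([687. ,  35.6]), array([156.2,  64.7]), 76.1)
 short top 416 0.05935679686044992 (array([655.1,  28.2]), array([126.9,  49.3]), 78.0)
 high pts 159 [0.58706771 0.13128675 0.10814393] (array([553.5,  53.4]), array([ 67.1, 155.7]), 0.3)
side0 plate 801 0.0114 (array([549.2,  49.9]), array([193.5, 138. ]), 76.0)
 short top 341 0.05930521243043185 (array([710.,  17.]), array([122.5, 156.8]), 79.1)
 high pts 175 [0.78945704 0.13233224 0.10742629] (array([641.4,  12.3]), array([159.1, 266.6]), 67.9)
wrist0 plate 11787 0.0119 (array([635.4,  27.6]), array([190.3, 161.6]), 75.6)
 short top 3315 0.059963528340966465 (array([709.9,  16.8]), array([123.7, 158. ]), 79.6)
 high pts 1908 [0.78991936 0.12772418 0.10726696] (array([641.3,  69. ]), array([280.1, 149.2]), 11.6)
```

View pics/wrist0.png

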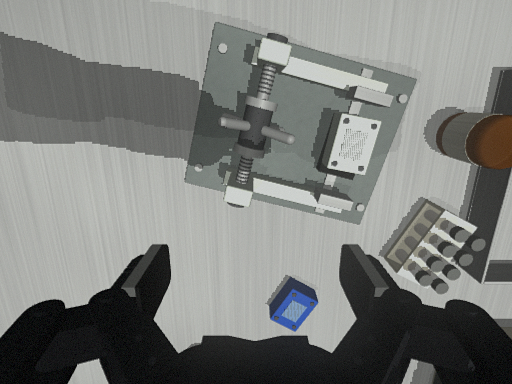

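The wrist view shows the plate with corners near (217,23), (416,78), (362,223) and (185,182), and the short chamber top at (355,143). The spokes lie near the horizontal: tips at (223,122) and (292,138). Refining this.

```bash
python3 - <<'E'
from h import *
p,d,K,T=load("wrist0"); W=cloud(d,K,T); x,y,z=W[...,0],W[...,1],W[...,2]
poly=np.zeros(d.shape,np.uint8); cv2.fillConvexPoly(poly,np.array([(210,15),(424,74),(367,232),(178,186)]),1)
m=(poly>0)&(z>.008)&(z<.017); q=W[m]
print("plate",rect(q))
# corners by ray at z=.012
C=np.array([ray(u,v,K,T,.012)[:2] for u,v in((217,23),(416,78),(362,223),(185,182))]);print(C.round(4),C.mean(0))
def fr(c,yaw):
    R=np.array([[np.cos(yaw),-np.sin(yaw)],[np.sin(yaw),np.cos(yaw)]]); return lambda P:np.concatenate([(P[...,:2]-c)@R,P[...,2:]],-1)
c=np.array(rect(q)[0])/1000; a=rect(q)[2]; yaw=np.radians(a-90); print(c,yaw)
for n in("wrist0","scene0","side0"):
    p,d,K,T=load(n); L=fr(c,yaw)(cloud(d,K,T))
    W=cloud(d,K,T)
    s=W[(abs(L[...,0]-.06)<.03)&(abs(L[...,1])<.037)&(L[...,2]>.054)&(L[...,2]<.066)]
    print(n,"short top",len(s),np.median(s[:,2]),rect(s))
    # jaw faces: along y
    j=L[(abs(L[...,0]-.06)<.018)&(abs(L[...,1])>.045)&(abs(L[...,1])<.08)&(L[...,2]>.045)&(L[...,2]<.066)]
    print("  jaw inner y",np.percentile(j[j[:,1]>0,1],[1,5]) if (j[:,1]>0).any() else 0,np.percentile(j[j[:,1]<0,1],[95,99]) if (j[:,1]<0).any() else 0)
    b=(abs(L[...,1])<.006)&(abs(L[...,0]+.05)<.056)&(L[...,2]>.02)&(L[...,2]<.13)
    h=L[b]; r=np.hypot(h[:,0]+.05,h[:,2]-.068); h=h[(r>.025)&(r<.054)]
    ang=np.degrees(np.arctan2(h[:,0]+.05,h[:,2]-.068)); print("  spoke ang hist",np.histogram(ang,np.arange(-180,181,15)))
    e=[np.degrees(np.median(np.radians(ang[abs(ang-k)<25]))) for k in(-75,0,15,90,105)];print(e)
E
```

```text
plate (array([597.3,  37.4]), array([190.3, 240.2]), 75.5)
[[ 0.5081  0.1567]
 [ 0.7355  0.1001]
 [ 0.6931 -0.0815]
 [ 0.4598 -0.0243]] [0.5991336  0.03777759]
[0.5973 0.0374] -0.2530727415391778
wrist0 short top 2327 0.060032960818692416 (array([654.7,  30. ]), array([60. , 44.5]), 78.7)
  jaw inner y [0.05322829 0.05333718] [-0.05303533 -0.05287083]
  spoke ang hist (array([  0,   0,   0,  59,   0,   0,   0,   0,   0, 249,   3,   0,   0,
         0, 191,  66,   0,   0,   0,   0,  33,   7,   0,   0]), array([-180, -165, -150, -135, -120, -105,  -90,  -75,  -60,  -45,  -30,
        -15,    0,   15,   30,   45,   60,   75,   90,  105,  120,  135,
        150,  165,  180]))
[np.float64(nan), np.float64(nan), np.float64(39.363448596773715), np.float64(nan), np.float64(129.17069160611507)]
scene0 short top 302 0.059429853447046876 (array([656.7,  32.1]), array([57.3, 48. ]), 81.6)
  jaw inner y [0.05698504 0.05808245] [-0.04897241 -0.04850285]
  spoke ang hist (array([ 1,  0,  0,  0,  0,  0,  0,  0,  0, 22,  0,  0,  0,  0,  2,  7,  0,
        0,  0,  0, 17,  3,  0,  1]), array([-180, -165, -150, -135, -120, -105,  -90,  -75,  -60,  -45,  -30,
        -15,    0,   15,   30,   45,   60,   75,   90,  105,  120,  135,
        150,  165,  180]))
[np.float64(nan), np.float64(nan), np.float64(nan), np.float64(nan), np.float64(128.66507158858738)]
side0 short top 234 0.0595107678150823 (array([655.1,  29.6]), array([61.3, 44.1]), 79.1)
  jaw inner y [0.05068875 0.05148566] [-0.0540545 -0.0522973]
  spoke ang hist (array([ 0,  0,  4, 24,  1,  0,  0,  0,  5, 28,  1,  0,  0,  0, 13, 22,  0,
        0,  0,  0, 14, 13,  0,  0]), array([-180, -165, -150, -135, -120, -105,  -90,  -75,  -60,  -45,  -30,
        -15,    0,   15,   30,   45,   60,   75,   90,  105,  120,  135,
        150,  165,  180]))
[np.float64(-51.613187507933326), np.float64(nan), np.float64(35.671170352346984), np.float64(nan), np.float64(126.98724634186235)]
  return _methods._mean(a, axis=axis, dtype=dtype,
  ret = ret.dtype.type(ret / rcount)
```

Emit:
step_arm(deltas="0 0.35 -0.1 0.126;0 0.35 -0.1 0.126;0 0.35 -0.1 0.126;0.2 0.35 -0.1 0.126;0.2 0.35 -0.1 0.126", fingers=1, squeeze=40)

```text
t: 0.65
tool_pos: [0.6524, 0.0303, 0.1311]
orientation: [-1.451, 1.562, 3.064]
force: [-1.3, 1.0, -0.8]
width: 0.0852
```

```bash
cat >> h.py <<'E'
def tool():
    from rig import status
    from scipy.spatial.transform import Rotation as Ro
    o=status.get_obs(); R=Ro.from_euler("xyz",o["orientation"]).as_matrix(); return o,R
def go(goal,yang=None):  # shares to reach world goal, tool-y heading yang deg
    o,R=tool(); d=R.T@(np.array(goal)-o["tool_pos"])/.3
    h=np.degrees(np.arctan2(R[1,1],R[0,1])); print("t",round(o["t"],2),"tcp",o["tool_pos"].round(4),"yhead",h.round(2),"w",round(o["width"],4),"F",o["force"].round(1),"tool x",R[:,0].round(3))
    print("shares",d.round(4),"turn",None if yang is None else round((h-yang)/90,4), "q6",o["joint_positions"].round(2))
E
python3 - <<'E'
from h import *
go((.6547,.0300,.034),-11.3)
p,d,K,T=load("scene0"); print("dish",ray(357,149,K,T,.014))
E
```

```text
t 0.65 tcp [0.6524 0.0303 0.1311] yhead -11.3 w 0.0852 F [-1.3  1.  -0.8] tool x [-0.008  0.001 -1.   ]
shares [ 0.3234  0.0105 -0.0007] turn 0.0 q6 [-0.08  0.46  0.17  1.28 -0.    1.69]
dish [0.32720062 0.29381061 0.014     ]
```

Emit:
step_arm(deltas="0.16 0 0 0;0.3 0 0 0;0.34 0 0 0;0.34 0 0 0;0.34 0 0 0")

```text
t: 1.15
tool_pos: [0.656, 0.0298, 0.0368]
orientation: [1.681, 1.568, -0.088]
force: [-0.3, 0.3, 1.0]
width: 0.0851
```

Emit:
step_arm(deltas="0 0 0 0;0 0 0 0;0 0 0 0;0 0 0 0;0 0 0 0", fingers=-1)

```text
t: 1.65
tool_pos: [0.655, 0.03, 0.0347]
orientation: [1.607, 1.571, -0.161]
force: [0.5, 0.4, -0.1]
width: 0.0116
```

Emit:
step_arm(deltas="0 0 0 0;0 0 0 0;0 0 0 0;0 0 0 0;0 0 0 0")

```text
t: 2.15
tool_pos: [0.655, 0.03, 0.0344]
orientation: [-2.154, 1.571, 2.36]
force: [-0.4, -0.3, 0.3]
width: -0.0001
```

The fingers closed fully, so the grasp missed. Looking at what happened.

```bash
python3 - <<'E'
from rig import grab_frame, camera_model
from h import *
go((.6547,.03,.034),-11.3)
o=np.zeros((600,800,3),np.uint8)
for n in("side","scene","wrist"):
    m=camera_model(n); p,d=grab_frame(n); np.savez(n+"1.npz",p=p,d=d,K=m["mtx"],T=m["world_from_camera"])
    if n=="side": o[:300,:400]=cv2.resize(p[130:250,180:340,::-1],(400,300))
    if n=="scene": o[300:,:400]=cv2.resize(p[150:270,200:360,::-1],(400,300))
    if n=="wrist": o[:300,400:]=cv2.resize(p[:,:,::-1],(400,300))
cv2.imwrite("pics/c2.png",o)
E
```

```text
t 2.15 tcp [0.655  0.03   0.0344] yhead -11.34 w -0.0001 F [-0.4 -0.3  0.3] tool x [-0.  0. -1.]
shares [ 0.0015 -0.001   0.0002] turn -0.0005 q6 [-0.08  0.52  0.    1.06  0.    1.69]
```

View pics/c2.png

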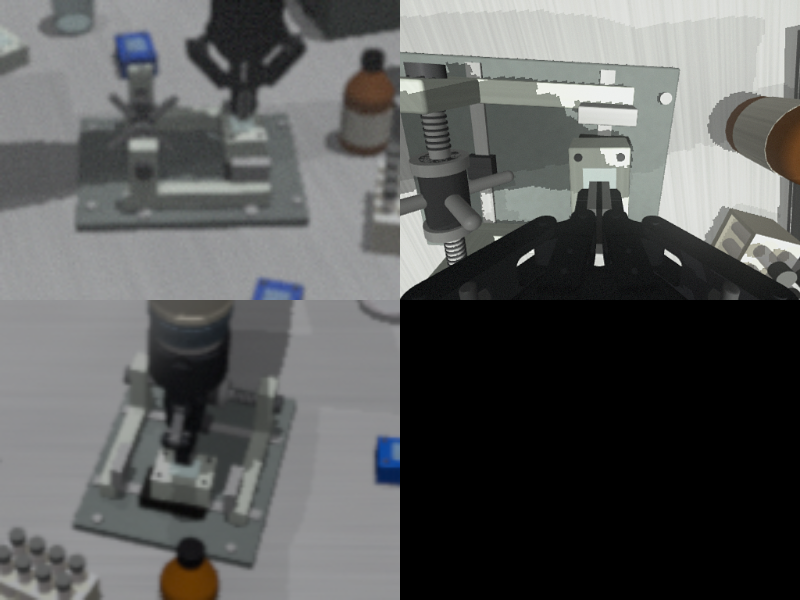

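```bash
python3 - <<'E'
from h import *
for n in("side1","scene1","wrist1"):
    p,d,K,T=load(n); W=cloud(d,K,T); L=W-np.array([.655,.03,0])
    dark=(p.max(-1)<60)&(np.hypot(L[...,0],L[...,1])<.04)&(W[...,2]>.04)
    q=W[dark]; print(n,T[:3,3].round(3),dark.sum(),np.percentile(q[:,2],[0,1,5,50]).round(4),q[np.argsort(q[:,2])[:5]].round(3))
    s=W[(np.hypot(L[...,0],L[...,1])<.045)&(W[...,2]>.052)&(W[...,2]<.067)&(p.min(-1)>90)]; print(" short",len(s),np.median(s[:,2]),rect(s))
    pr=proj([.655,.03,.034],K,T); print("tcp px",pr, "tip if .06",proj([.655,.03,.06],K,T))
E
```

```text
side1 [ 0.28  -0.952  0.796] 1506 [0.0767 0.0848 0.1096 0.2066] [[0.646 0.027 0.077]
 [0.652 0.02  0.077]
 [0.642 0.03  0.079]
 [0.655 0.019 0.08 ]
 [0.643 0.027 0.081]]
 short 178 0.05928703853829248 (array([655.5,  28.1]), array([61.2, 44.4]), 79.6)
tcp px [[276.12996953 186.97270629]] tip if .06 [[276.49329033 179.1110511 ]]
scene1 [1.437 0.008 0.933] 894 [0.0776 0.0825 0.1167 0.2228] [[0.659 0.024 0.078]
 [0.658 0.024 0.08 ]
 [0.668 0.034 0.08 ]
 [0.668 0.029 0.08 ]
 [0.665 0.032 0.08 ]]
 short 241 0.05916847166354433 (array([657.5,  33.6]), array([59.4, 45.3]), 78.3)
tcp px [[271.94434921 223.23679139]] tip if .06 [[272.19253053 216.50881127]]
wrist1 [0.67  0.105 0.212] 26944 [0.0596 0.0846 0.1097 0.1397] [[0.645 0.053 0.06 ]
 [0.644 0.058 0.06 ]
 [0.647 0.056 0.06 ]
 [0.647 0.057 0.06 ]
 [0.646 0.058 0.061]]
 short 4554 0.059825737598903 (array([655.6,  33. ]), array([55.4, 44.2]), 78.9)
tcp px [[255.08155558 221.46998103]] tip if .06 [[255.12747322 239.54406919]]
```

```bash
python3 - <<'E'
from h import *
p,d,K,T=load("wrist1"); W=cloud(d,K,T)
for v in range(215,262,4): print(v,[(tuple(W[v,u].round(3)[[0,1,2]]),int(p[v,u].mean())) for u in(245,255,265)])
p,d,K,T=load("side1"); W=cloud(d,K,T)
print()
for v in range(162,190,2): print(v,[(tuple(W[v,u].round(3)),int(p[v,u].mean())) for u in(272,276,280)])
p,d,K,T=load("wrist0"); W=cloud(d,K,T)
# open finger tips lowest at start
m=(d>0)&(W[...,2]>.1)&(d<.35); q=W[m]; print("start tips",np.percentile(q[:,2],[0,.5,2]), q[np.argsort(q[:,2])[:4]].round(3))
E
```

```text
215 [((np.float64(0.652), np.float64(0.046), np.float64(0.06)), 179), ((np.float64(0.658), np.float64(0.045), np.float64(0.06)), 178), ((np.float64(0.663), np.float64(0.043), np.float64(0.059)), 170)]
219 [((np.float64(0.652), np.float64(0.044), np.float64(0.06)), 204), ((np.float64(0.658), np.float64(0.043), np.float64(0.061)), 205), ((np.float64(0.663), np.float64(0.042), np.float64(0.06)), 206)]
223 [((np.float64(0.652), np.float64(0.042), np.float64(0.061)), 204), ((np.float64(0.657), np.float64(0.04), np.float64(0.061)), 207), ((np.float64(0.662), np.float64(0.039), np.float64(0.06)), 203)]
227 [((np.float64(0.651), np.float64(0.039), np.float64(0.061)), 201), ((np.float64(0.657), np.float64(0.038), np.float64(0.061)), 205), ((np.float64(0.662), np.float64(0.037), np.float64(0.06)), 205)]
231 [((np.float64(0.65), np.float64(0.037), np.float64(0.06)), 198), ((np.float64(0.656), np.float64(0.036), np.float64(0.061)), 198), ((np.float64(0.662), np.float64(0.034), np.float64(0.06)), 198)]
235 [((np.float64(0.652), np.float64(0.042), np.float64(0.076)), 84), ((np.float64(0.657), np.f
[... 3519 characters left out ...]
at64(0.014), np.float64(0.059)), 93), ((np.float64(0.647), np.float64(0.01), np.float64(0.059)), 171), ((np.float64(0.657), np.float64(0.009), np.float64(0.058)), 185)]
186 [((np.float64(0.634), np.float64(0.006), np.float64(0.058)), 126), ((np.float64(0.644), np.float64(0.001), np.float64(0.06)), 134), ((np.float64(0.654), np.float64(-0.002), np.float64(0.059)), 126)]
188 [((np.float64(0.634), np.float64(0.005), np.float64(0.052)), 87), ((np.float64(0.645), np.float64(0.003), np.float64(0.051)), 91), ((np.float64(0.655), np.float64(0.0), np.float64(0.051)), 88)]
start tips [0.10000498 0.10603773 0.25145391] [[0.527 0.059 0.1  ]
 [0.577 0.044 0.1  ]
 [0.578 0.044 0.1  ]
 [0.528 0.054 0.1  ]]
```

The real closed fingertips sit at z≈0.0745 while the TCP reads 0.0344. The fingers therefore end about 40 mm short of the stated TCP, and two cameras agree on this. The chamber hasn't moved. I'll open, then go 44 mm lower.

Emit:
step_arm(deltas="0 0 0 0;0 0 0 0;0 0 0 0;0 0 0 0;0 0 0 0", fingers=1)

```text
t: 2.8
tool_pos: [0.655, 0.03, 0.0345]
orientation: [1.348, 1.571, -0.42]
force: [-0.8, -0.0, 0.1]
width: 0.0726
```

Emit:
step_arm(deltas="0 0 0 0;0 0 0 0;0.05 0 0 0;0.1 0 0 0;0.145 0 0 0")

```text
t: 3.3
tool_pos: [0.6639, 0.028, -0.0046]
orientation: [1.591, 1.552, -0.178]
force: [38.6, -11.3, 25.4]
width: 0.0852
```

Emit:
step_arm(deltas="0 0 0 0;0 0 0 0;0 0 0 0;0 0 0 0;0 0 0 0", fingers=-1)

```text
t: 3.8
tool_pos: [0.6577, 0.0294, -0.0079]
orientation: [1.588, 1.565, -0.181]
force: [9.9, -2.7, 3.0]
width: 0.0432
```

The grip width is about 43 mm, but there was a side force on the way down. Checking before the lift.

```bash
cat > snap.py <<'E'
import sys
from rig import grab_frame, camera_model
from h import *
def snap(tag,names=("side","scene","wrist")):
    for n in names:
        m=camera_model(n); p,d=grab_frame(n); np.savez(n+tag+".npz",p=p,d=d,K=m["mtx"],T=m["world_from_camera"])
def combo(tag,sc,sd,out):
    o=np.zeros((600,800,3),np.uint8)
    for n,(r,c) in (("side"+tag,(0,0)),("scene"+tag,(300,0)),("wrist"+tag,(0,400))):
        p=load(n)[0][:,:,::-1]
        if n[:2]=="si": p=p[sd[1]:sd[1]+120,sd[0]:sd[0]+160]
        if n[:2]=="sc": p=p[sc[1]:sc[1]+120,sc[0]:sc[0]+160]
        o[r:r+300,c:c+400]=cv2.resize(p,(400,300),interpolation=3)
    cv2.imwrite(out,o)
C0=np.array([.5973,.0374]); Y0=-.2531
def toclamp(P):
    R=np.array([[np.cos(Y0),-np.sin(Y0)],[np.sin(Y0),np.cos(Y0)]]); return np.concatenate([(P[...,:2]-C0)@R,P[...,2:]],-1)
def toworld(x,y,z): return np.array([C0[0]+x*np.cos(Y0)-y*np.sin(Y0),C0[1]+x*np.sin(Y0)+y*np.cos(Y0),z])
def spokes(n):
    p,d,K,T=load(n); L=toclamp(cloud(d,K,T)); h=L[(abs(L[...,1])<.006)]
    h=h[np.isfinite(h).all(1)]; r=np.hypot(h[:,0]+.05,h[:,2]-.068); h=h[(r>.03)&(r<.053)]
    a=np.degrees(np.arctan2(h[:,0]+.05,h[:,2]-.068)); return np.histogram(a,np.arange(-180,181,10))[0]
E
python3 - <<'E'
from snap import *
go((.655,.03,-.01),-11.3)
snap("2"); combo("2",(200,150),(180,130),"pics/c3.png")
for n in("side2","wrist2"): print(n,spokes(n))
E
```

```text
t 3.8 tcp [ 0.6577  0.0294 -0.0079] yhead -11.36 w 0.0432 F [ 9.9 -2.7  3. ] tool x [ 0.005 -0.001 -1.   ]
shares [ 0.0069 -0.0094 -0.0001] turn -0.0007 q6 [-0.08  0.55 -0.05  0.96 -0.    1.69]
side2 [ 0  0  0  0  0  0  0 13  8  1  0  0  0  0  0  0 11 10  0  0  0  0  0  0
  2 17  7  0  0  0  0  0  0  0  0  0]
wrist2 [196  91   0   0   0   0   0   0   0   0   0   0   0   0   0   0   0   0
   0   0   0   0   0   0  54 692  85   0   0   0   0   0   0  79 553 101]
```

View pics/c3.png

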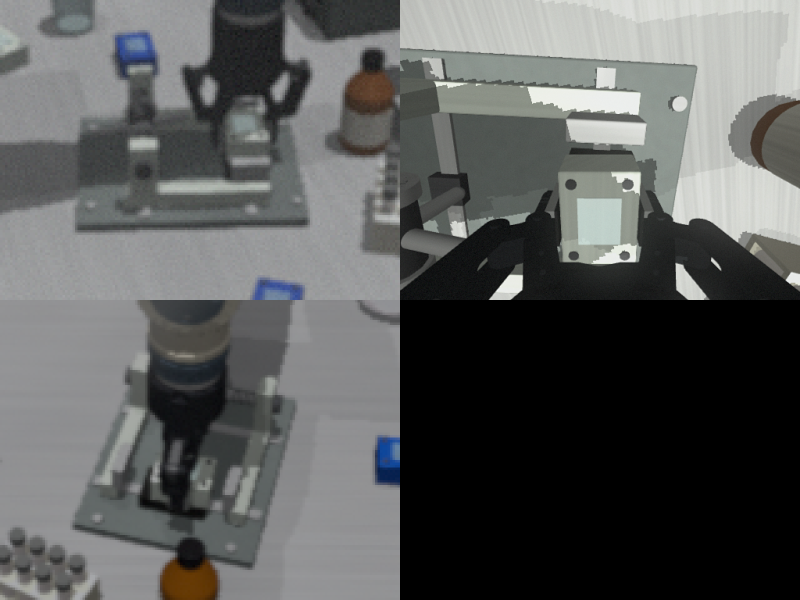

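The chamber is held: in the wrist view it sits square between the fingers. The gripper linkage turned the spokes forward by about 35°, so they now stand near -12° and 77°. That is the closing direction, so it does no harm. Lifting now.

Emit:
step_arm(deltas="-0.08 0 0 0;-0.2 0 0 0;-0.35 0 0 0;-0.35 0 0 0;-0.35 0 0 0")

```text
t: 4.45
tool_pos: [0.655, 0.0302, 0.0964]
orientation: [1.781, 1.57, 0.013]
force: [0.2, -0.8, -1.9]
width: 0.0435
```

```bash
python3 - <<'E'
from h import *
go((.46,-.13,-.038),-11.3)
E
```

```text
t 4.45 tcp [0.655  0.0302 0.0964] yhead -11.33 w 0.0435 F [ 0.2 -0.8 -1.9] tool x [ 0.001  0.    -1.   ]
shares [ 0.4473 -0.5327  0.6512] turn -0.0004 q6 [-0.08  0.48  0.1   1.19  0.    1.69]
```

Emit:
step_arm(deltas="0 -0.533 0.651 0;0 -0.533 0.651 0;0 -0.533 0.651 0;0 -0.533 0.651 0;0 -0.533 0.651 0")

```text
t: 4.95
tool_pos: [0.4587, -0.1286, 0.094]
orientation: [-1.805, 1.567, 2.71]
force: [0.8, -1.0, -1.5]
width: 0.0433
```

Emit:
step_arm(deltas="0 0 0 0;0 0 0 0;0.15 0 0 0;0.3 0 0 0;0.36 0 0 0")

```text
t: 5.45
tool_pos: [0.4599, -0.1264, -0.0162]
orientation: [-1.869, 1.565, 2.647]
force: [-0.0, -0.3, -1.4]
width: 0.0431
```

```bash
python3 - <<'E'
from snap import *
go((.46,-.13,-.038),-11.3)
snap("3",("side",)); p,d,K,T=load("side3"); W=cloud(d,K,T)
m=(np.hypot(W[...,0]-.46,W[...,1]+.13)<.05)&(p.min(-1)>75)&(W[...,2]>.006)&(W[...,2]<.1)
print(m.sum(),np.percentile(W[m][:,2],[0,5,50,90,95]),)
E
```

```text
t 5.45 tcp [ 0.4599 -0.1264 -0.0162] yhead -11.25 w 0.0431 F [-0.  -0.3 -1.4] tool x [-0.005  0.003 -1.   ]
shares [0.0725 0.0031 0.0118] turn 0.0005 q6 [-0.44  0.31 -0.51  0.76  0.    1.32]
530 [0.01950757 0.02566241 0.05015942 0.05331497 0.06086596]
```

Emit:
step_arm(deltas="0.03 0 0 0;0.06 0 0 0;0.075 0 0 0;0.082 0 0 0;0.082 0 0 0")

```text
t: 6.0
tool_pos: [0.462, -0.1286, -0.0363]
orientation: [1.398, 1.57, -0.371]
force: [-0.0, 0.1, -1.7]
width: 0.0432
```

```bash
python3 - <<'E'
from snap import *
go((.46,-.13,-.038),-11.3)
snap("4",("side",)); p,d,K,T=load("side4"); W=cloud(d,K,T)
m=(np.hypot(W[...,0]-.46,W[...,1]+.13)<.05)&(p.min(-1)>75)&(W[...,2]>.006)&(W[...,2]<.1)
print(m.sum(),np.percentile(W[m][:,2],[0,5,50,90,95]),)
E
```

```text
t 6.0 tcp [ 0.462  -0.1286 -0.0363] yhead -11.34 w 0.0432 F [-0.   0.1 -1.7] tool x [ 0.001 -0.    -1.   ]
shares [ 0.0057 -0.0056  0.0059] turn -0.0004 q6 [-0.45  0.33 -0.53  0.7   0.    1.32]
495 [0.00612367 0.00920272 0.03044201 0.03375083 0.06154585]
```

Emit:
step_arm(deltas="0.006 0 0 0;0.009 0 0 0;0.009 0 0 0")

```text
t: 6.35
tool_pos: [0.4623, -0.1288, -0.0368]
orientation: [1.276, 1.568, -0.493]
force: [-7.1, 3.0, 31.0]
width: 0.0437
```

Emit:
step_arm(deltas="0.002 0 0 0;0.002 0 0 0;0.002 0 0 0")

```text
t: 6.65
tool_pos: [0.4623, -0.1288, -0.0368]
orientation: [1.279, 1.567, -0.49]
force: [-10.2, 4.7, 40.6]
width: 0.0437
```

Contact is made, with more force than needed. I'll back off slightly, then release.

Emit:
step_arm(deltas="-0.01 0 0 0;-0.01 0 0 0")

```text
t: 6.85
tool_pos: [0.4622, -0.1288, -0.036]
orientation: [1.324, 1.569, -0.445]
force: [0.9, 0.9, -2.3]
width: 0.0432
```

Emit:
step_arm(deltas="0 0 0 0;0 0 0 0;0 0 0 0;0 0 0 0;0 0 0 0", fingers=1)

```text
t: 7.35
tool_pos: [0.4616, -0.1285, -0.0371]
orientation: [-1.917, 1.571, 2.597]
force: [0.4, -0.0, 0.4]
width: 0.0853
```

Emit:
step_arm(deltas="0 0 0 0;-0.1 0 0 0;-0.25 0 0 0;-0.4 0 0 0;-0.45 0 0 0")

```text
t: 7.85
tool_pos: [0.4633, -0.1293, 0.1023]
orientation: [1.325, 1.565, -0.444]
force: [0.6, -0.6, 0.1]
width: 0.0854
```

```bash
python3 - <<'E'
from snap import *
go((.45,.31,.1),23.3)
E
```

```text
t 7.85 tcp [ 0.4633 -0.1293  0.1023] yhead -11.34 w 0.0854 F [ 0.6 -0.6  0.1] tool x [ 0.005 -0.002 -1.   ]
shares [ 0.0038 -0.3313 -1.4269] turn -0.3848 q6 [-0.45  0.19 -0.32  1.06  0.    1.32]
```

Emit:
step_arm(deltas="-0.1 -0.166 -0.713 -0.385;-0.1 -0.166 -0.713 -0.385;-0.1 -0.166 -0.713 -0.385;-0.1 -0.166 -0.713 -0.385;-0.1 -0.166 -0.713 -0.385")

```text
t: 8.35
tool_pos: [0.4544, 0.0942, 0.1288]
orientation: [1.787, 1.57, 0.63]
force: [0.3, -0.7, -1.2]
width: 0.0854
```

```bash
python3 - <<'E'
from snap import *
go((.44,.31,.13),23.3)
E
```

```text
t 8.35 tcp [0.4544 0.0942 0.1288] yhead 23.75 w 0.0854 F [ 0.3 -0.7 -1.2] tool x [ 0.001  0.001 -1.   ]
shares [-0.0036  0.2458 -0.6777] turn 0.005 q6 [ 0.02  0.14 -0.3   1.12  0.    1.18]
```

Emit:
step_arm(deltas="0 0.246 -0.678 0;0 0.246 -0.678 0;0 0.246 -0.678 0;0 0.246 -0.678 0;0 0.246 -0.678 0")

```text
t: 8.85
tool_pos: [0.4414, 0.3109, 0.1278]
orientation: [2.807, 1.57, 1.646]
force: [0.2, -0.5, -0.6]
width: 0.0855
```

```bash
python3 - <<'E'
from snap import *
snap("5",("wrist","scene")); go((.438,.340,.13),23.3)
p,d,K,T=load("wrist5"); W=cloud(d,K,T)
print(T[:3,3])
for lo,hi in((.024,.036),):
    m=(W[...,2]>lo)&(W[...,2]<hi)&(np.hypot(W[...,0]-.438,W[...,1]-.34)<.075); k,l,s,c=cv2.connectedComponentsWithStats(m.astype(np.uint8)); i=1+np.argmax(s[1:,4]); q=W[l==i]; print(len(q),np.median(q[:,2]),rect(q),c[i])
p,d,K,T=load("scene5"); W=cloud(d,K,T)
m=(np.hypot(W[...,0]-.462,W[...,1]+.129)<.05)&(W[...,2]>.02)&(W[...,2]<.04); print("short placed",rect(W[m]),np.median(W[m][:,2]))
cv2.imwrite("pics/w5.png",load("wrist5")[0][:,:,::-1])
E
```

```text
t 8.95 tcp [0.4416 0.309  0.1276] yhead 23.51 w 0.0851 F [ 0.3 -0.9 -0.6] tool x [-0.001 -0.    -1.   ]
shares [-0.0079  0.0303 -0.0996] turn 0.0024 q6 [ 0.45  0.27 -0.14  1.16  0.    1.62]
[0.41058757 0.38114559 0.30506503]
4317 0.029996142217709465 (array([436.8, 339. ]), array([44.1, 90.1]), 24.4) [262.13666898 150.41695622]
short placed (array([ 463.2, -124. ]), array([60.8, 47.3]), 78.2) 0.02863833217466527
```

View pics/w5.png

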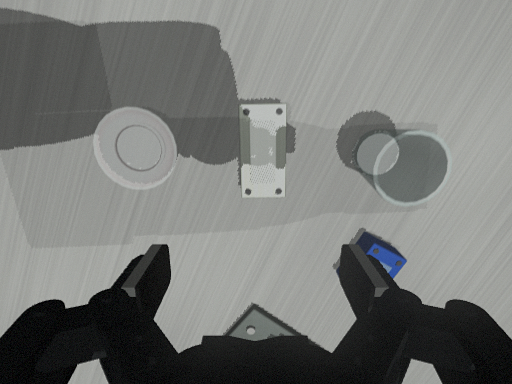

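Emit:
step_arm(deltas="0 0.025 -0.098 -0.01;0.12 0.025 -0.098 -0.01;0.26 0.025 -0.098 -0.01;0.4 0.025 -0.098 -0.01;0.45 0.025 -0.098 -0.01", fingers=0.5)

```text
t: 9.45
tool_pos: [0.4357, 0.3342, -0.0105]
orientation: [-1.417, 1.565, -2.567]
force: [0.1, 0.1, 0.6]
width: 0.0643
```

```bash
python3 - <<'E'
from snap import *
go((.4368,.339,-.036),24.4)
E
```

```text
t 9.45 tcp [ 0.4357  0.3342 -0.0105] yhead 24.13 w 0.0643 F [0.1 0.1 0.6] tool x [-0.005 -0.003 -1.   ]
shares [ 0.0849  0.0105 -0.0132] turn -0.003 q6 [ 0.5   0.4  -0.33  0.84 -0.    1.65]
```

Emit:
step_arm(deltas="0.04 0 0 0;0.07 0 0 0;0.085 0 0 0;0.085 0 0 0;0.085 0 0 0")

```text
t: 9.95
tool_pos: [0.438, 0.3371, -0.0317]
orientation: [1.644, 1.57, 0.495]
force: [0.5, -0.0, 0.7]
width: 0.0641
```

Emit:
step_arm(deltas="0 0 0 0;0 0 0 0;0 0 0 0;0 0 0 0;0 0 0 0", fingers=-1, squeeze=50)

```text
t: 10.45
tool_pos: [0.438, 0.3373, -0.0315]
orientation: [1.625, 1.569, 0.477]
force: [0.6, -0.2, 6.6]
width: 0.043
```

```bash
python3 - <<'E'
from snap import *
go((.4368,.339,-.036),24.4)
E
```

```text
t 10.45 tcp [ 0.438   0.3373 -0.0315] yhead 24.22 w 0.043 F [ 0.6 -0.2  6.6] tool x [ 0.001  0.001 -1.   ]
shares [ 0.0149 -0.0013 -0.0067] turn -0.002 q6 [ 0.5   0.43 -0.35  0.79 -0.    1.65]
```

Emit:
step_arm(deltas="-0.08 0 0 0;-0.2 0 0 0;-0.36 0 0 0;-0.5 0 0 0;-0.6 0 0 0")

```text
t: 10.95
tool_pos: [0.4377, 0.3372, 0.1506]
orientation: [1.646, 1.568, 0.498]
force: [1.0, 1.2, -3.8]
width: 0.043
```

```bash
python3 - <<'E'
from snap import *
go((.6554,.0224,.148),-14.5)
E
```

```text
t 10.95 tcp [0.4377 0.3372 0.1506] yhead 24.22 w 0.043 F [ 1.   1.2 -3.8] tool x [ 0.002  0.001 -1.   ]
shares [0.0089 0.2314 1.2547] turn 0.4302 q6 [ 0.5   0.28 -0.07  1.22 -0.    1.65]
```

Emit:
step_arm(deltas="0 0.12 0.63 0.43;0 0.12 0.63 0.43;0 0.12 0.63 0.43;0 0.12 0.63 0.43;0 0.12 0.63 0.43")

```text
t: 11.45
tool_pos: [0.5503, 0.1752, 0.1469]
orientation: [0.373, 1.569, -1.462]
force: [-0.1, 0.7, -3.5]
width: 0.043
```

```bash
python3 - <<'E'
from snap import *
go((.6554,.0224,.148),-14.5)
E
```

```text
t 11.45 tcp [0.5503 0.1752 0.1469] yhead -15.09 w 0.043 F [-0.1  0.7 -3.5] tool x [ 0.    -0.001 -1.   ]
shares [-0.0029  0.4708  0.4005] turn -0.0065 q6 [ 0.16  0.32 -0.01  1.23 -0.    2.  ]
```

Emit:
step_arm(deltas="0 0.47 0.4 0;0 0.47 0.4 0;0 0.47 0.4 0;0 0.47 0.4 0;0 0.47 0.4 0")

```text
t: 11.95
tool_pos: [0.6561, 0.0237, 0.1461]
orientation: [-0.509, 1.57, -2.337]
force: [-0.9, 0.5, -3.2]
width: 0.0428
```

```bash
python3 - <<'E'
from snap import *
snap("6"); go((.6554,.0224,.0485),-14.5)
for n in("side6","wrist6","scene6"): print(n,spokes(n))
p,d,K,T=load("wrist6"); W=cloud(d,K,T)
m=(p.min(-1)>60)&(W[...,2]>.19)&(W[...,2]<.23); q=W[m]; print(len(q),np.median(q[:,2]),rect(q))
for n in("side6","scene6"):
    p,d,K,T=load(n); W=cloud(d,K,T);L=toclamp(W)
    m=(p.min(-1)>75)&(abs(L[...,0]-.06)<.03)&(abs(L[...,1])<.06)&(L[...,2]>.15)&(L[...,2]<.24); q=L[m]; print(n,m.sum(),np.percentile(q,[2,50,98],axis=0).round(3).tolist())
combo("6",(200,110),(180,100),"pics/c6.png")
E
```

```text
t 12.1 tcp [0.6537 0.0281 0.147 ] yhead -14.51 w 0.0433 F [-0.3  0.8 -2.9] tool x [-0.001  0.    -1.   ]
shares [0.3284 0.0106 0.017 ] turn -0.0001 q6 [-0.09  0.46  0.19  1.31  0.    1.74]
side6 [ 0  0  0  0  0  0  1 10 12  0  0  0  0  0  0  0 14 12  0  0  0  0  0  0
  1 19  6  0  0  0  0  0  0  0  0  0]
wrist6 [  8   0   0   0   0   0   0  16 151   0   0   0   0   0   0   0  71 230
   0   0   0   0   0   0  14 234   2   0   0   0   0   0   0   5  89  21]
scene6 [ 0  0  0  0  0  0  0  0  0  0  0  0  0  0  0  0  0  0  0  0  0  0  0  0
  0 11  1  0  0  0  0  0  0  1 17  4]
17440 0.20806806390280153 (array([655.2,  33.1]), array([81.6, 91.5]), 19.5)
side6 503 [[0.038, -0.043, 0.179], [0.06, -0.025, 0.206], [0.082, 0.045, 0.209]]
scene6 527 [[0.038, -0.034, 0.179], [0.075, 0.026, 0.206], [0.082, 0.053, 0.211]]
```

View pics/c6.png

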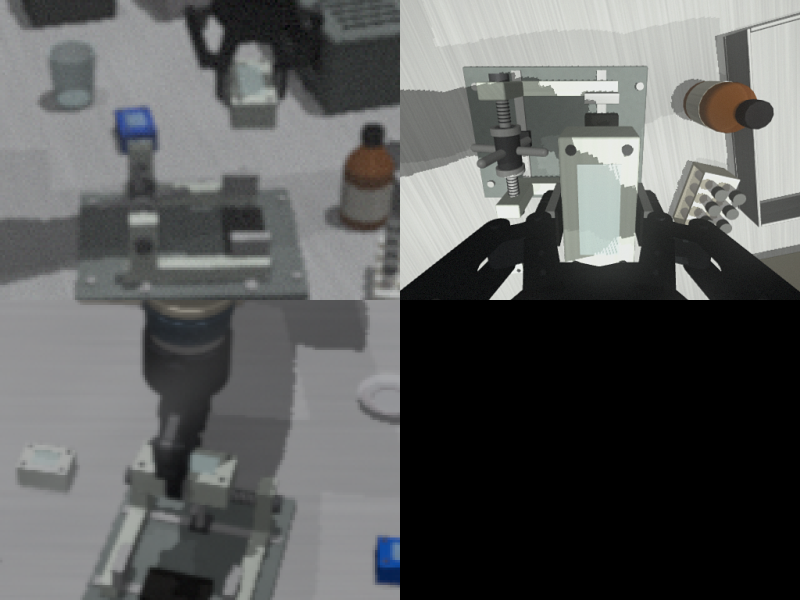

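Chamber in hand: x ≈ 0.060 and y ≈ +0.005 in the clamp frame, with yaw aligned. The spokes are at about -12° and 77°. I'll shift -6 mm along clamp y and go down.

Emit:
step_arm(deltas="0 0 0.02 0;0.12 0 0.02 0;0.25 0 0.02 0;0.36 0 0.02 0;0.42 0 0.02 0")

```text
t: 12.6
tool_pos: [0.6506, 0.0232, 0.0191]
orientation: [-1.41, 1.567, 3.051]
force: [-0.3, 0.5, -3.0]
width: 0.0433
```

Emit:
step_arm(deltas="0 0 0 0;0 0 0 0;0.02 0 0 0;0.03 0 0 0;0.03 0 0 0")

```text
t: 13.1
tool_pos: [0.6528, 0.0221, 0.0128]
orientation: [1.664, 1.571, -0.159]
force: [0.5, 0.5, -2.3]
width: 0.0433
```

```bash
python3 - <<'E'
from snap import *
snap("7"); go((.6537,.0281,-.0015),-14.5)
for n in("side7","wrist7","scene7"):
    p,d,K,T=load(n); W=cloud(d,K,T);L=toclamp(W)
    m=(p.min(-1)>65)&(abs(L[...,0]-.06)<.035)&(abs(L[...,1])<.056)&(L[...,2]>.061)&(L[...,2]<.085); q=L[m]; print(n,m.sum(),np.percentile(q,[2,50,98],axis=0).round(4).tolist())
E
```

```text
t 13.25 tcp [0.6529 0.022  0.0129] yhead -14.49 w 0.0427 F [ 1.   0.6 -2.6] tool x [ 0. -0. -1.]
shares [ 0.0481 -0.0026 -0.0202] turn 0.0001 q6 [-0.09  0.53 -0.03  1.01 -0.    1.73]
side7 388 [[0.0357, -0.0455, 0.0618], [0.0583, -0.0127, 0.0735], [0.0805, 0.0442, 0.077]]
wrist7 16769 [[0.0357, -0.0336, 0.0659], [0.0576, 0.0111, 0.0744], [0.0791, 0.0461, 0.0759]]
scene7 345 [[0.0357, -0.0392, 0.0622], [0.0637, 0.0241, 0.0731], [0.0802, 0.0494, 0.0767]]
```

Emit:
step_arm(deltas="0.02 0 0 0;0.035 0 0 0;0.042 0 0 0;0.045 0 0 0;0.045 0 0 0")

```text
t: 13.75
tool_pos: [0.6527, 0.0221, -0.0011]
orientation: [-1.451, 1.57, 3.009]
force: [-1.0, -0.1, -2.5]
width: 0.0433
```

Emit:
step_arm(deltas="0.003 0 0 0;0.003 0 0 0")

```text
t: 13.95
tool_pos: [0.6529, 0.0221, -0.0015]
orientation: [1.698, 1.57, -0.126]
force: [-1.0, -0.3, 0.0]
width: 0.0428
```

Contact: the weight is transferred. Releasing with a partial opening.

Emit:
step_arm(deltas="0 0 0 0;0 0 0 0;0 0 0 0;0 0 0 0", fingers=0.4)

```text
t: 14.35
tool_pos: [0.6529, 0.0221, -0.0017]
orientation: [1.745, 1.571, -0.078]
force: [0.7, -0.2, -0.5]
width: 0.0591
```

Emit:
step_arm(deltas="-0.05 0 0 0;-0.15 0 0 0;-0.3 0 0 0;-0.45 0 0 0;-0.5 0 0 0")

```text
t: 14.85
tool_pos: [0.6544, 0.022, 0.1535]
orientation: [1.734, 1.564, -0.09]
force: [0.1, -0.8, -0.1]
width: 0.0594
```

```bash
python3 - <<'E'
from snap import *
snap("8"); 
for n in("side8","wrist8","scene8"):
    p,d,K,T=load(n); W=cloud(d,K,T);L=toclamp(W)
    m=(p.min(-1)>65)&(abs(L[...,0]-.06)<.035)&(abs(L[...,1])<.049)&(L[...,2]>.054)&(L[...,2]<.066); q=L[m]; print(n,m.sum(),np.percentile(q,[1,50,99],axis=0).round(4).tolist(),rect(q))
    print(spokes(n))
go(toworld(-.115,0,.15),-14.5)
E
```

```text
side8 346 [[0.036, -0.0453, 0.0546], [0.0572, -0.0066, 0.0595], [0.0791, 0.0439, 0.063]] (array([57.7, -0. ]), array([44.3, 94.1]), 0.2)
[ 0  0  0  0  0  0  0  9 10  0  0  0  0  0  0  0 14 11  0  0  0  0  0  0
  3 16  7  0  0  0  0  0  0  0  0  0]
wrist8 4174 [[0.0357, -0.0421, 0.0582], [0.0575, 0.0048, 0.06], [0.0787, 0.0458, 0.0617]] (array([57.2,  1.3]), array([44. , 89.7]), 0.3)
[  7   0   0   0   0   0   0  14 151   0   0   0   0   0   0   0  63 224
   0   0   0   0   0   0  17 227   2   0   0   0   0   0   0  11  78  22]
scene8 495 [[0.0349, -0.0479, 0.0543], [0.0598, 0.0045, 0.0593], [0.0809, 0.0483, 0.0629]] (array([57.4, -0.1]), array([48.8, 97.5]), 0.7)
[ 1  1  0  0  0  0  0  0  5  0  0  0  0  0  0  0  4 11  2  0  0  0  0  0
  3 10  1  0  0  0  0  0  0  3 13  3]
t 15.0 tcp [0.6532 0.022  0.149 ] yhead -14.49 w 0.0598 F [ 0.1 -0.4 -1.8] tool x [ 0.002 -0.    -1.   ]
shares [-0.0045 -0.5767 -0.003 ] turn 0.0001 q6 [-0.09  0.45  0.19  1.31 -0.    1.73]
```

The long chamber rests on the pad at clamp x = 57.3 mm, y ≈ 0.5 mm, 0.3° off square, top at 60 mm. Next, the first spoke stroke: approach on the bare side with the fingers shut.

Emit:
step_arm(deltas="0 -0.487 0 0;0 -0.487 0 0;0 -0.487 0 0;0 -0.487 0 0;0 -0.487 0 0", fingers=-1)

```text
t: 15.5
tool_pos: [0.5102, 0.0589, 0.1473]
orientation: [-1.293, 1.57, -3.117]
force: [-0.2, -0.5, 0.4]
width: -0.0001
```

Emit:
step_arm(deltas="0 0 0 0;0.1 0 0 0;0.2 0 0 0;0.293 0 0 0;0.293 0 0 0")

```text
t: 16.0
tool_pos: [0.5098, 0.0583, 0.0564]
orientation: [-1.36, 1.564, 3.099]
force: [-0.3, -0.2, 0.5]
width: 0.0002
```

```bash
python3 - <<'E'
from snap import *
go(toworld(-.088,0,.060),-14.5)
snap("9"); 
for n in("side9","wrist9"): print(spokes(n))
p,d,K,T=load("wrist9"); L=toclamp(cloud(d,K,T)); 
m=(abs(L[...,0]+.088)<.02)&(abs(L[...,1])<.016)&(L[...,2]>.09)&(L[...,2]<.125); q=L[m]; print(m.sum(),np.percentile(q,[1,50,99],axis=0).round(4).tolist())
E
```

```text
t 16.0 tcp [0.5098 0.0583 0.0564] yhead -14.53 w 0.0002 F [-0.3 -0.2  0.5] tool x [-0.007  0.    -1.   ]
shares [-0.012   0.0063 -0.0054] turn -0.0003 q6 [-0.05  0.28 -0.32  0.98 -0.    1.77]
[ 0  0  0  0  0  0  0  9 13  0  0  1  0  1  3  0 12  9  0  0  0  0  0  0
  1 20  6  0  0  0  0  0  0  0  0  0]
[ 16  52   0   0   0   0   0  48 370   1   0   0   0  10  97   9 377 207
   0   0   0   0   0   0  33 509  11   0   0   0   0   0   0   0   0   0]
1391 [[-0.1014, 0.0051, 0.0998], [-0.0884, 0.0092, 0.1144], [-0.0749, 0.0104, 0.1248]]
```

Emit:
step_arm(deltas="0 0.03 0 0;0 0.062 0 0;0 0.092 0 0;0 0.122 0 0;0.005 0.157 0 0")

```text
t: 16.65
tool_pos: [0.5567, 0.0469, 0.0585]
orientation: [-1.505, 1.569, 2.955]
force: [-6.6, 1.0, 0.6]
width: 0.0001
```

Emit:
step_arm(deltas="0.008 0.019 0 0;0.016 0.038 0 0;0.03 0.055 0 0;0.044 0.073 0 0;0.044 0.073 0 0")

```text
t: 17.15
tool_pos: [0.5792, 0.041, 0.0452]
orientation: [1.679, 1.57, -0.145]
force: [0.1, -1.1, 0.4]
width: 0.0001
```

Emit:
step_arm(deltas="0.014 0.006 0 0;0.028 0.012 0 0;0.042 0.018 0 0;0.048 0.018 0 0;0.048 0.018 0 0")

```text
t: 17.65
tool_pos: [0.5877, 0.0393, 0.0337]
orientation: [1.689, 1.562, -0.135]
force: [6.7, -2.0, 14.2]
width: -0.0004
```

```bash
python3 - <<'E'
from snap import *
go(toworld(-.014,0,.033),-14.5)
snap("10"); 
for n in("side10","wrist10","scene10"): print(spokes(n))
E
```

```text
t 17.65 tcp [0.5877 0.0393 0.0337] yhead -14.51 w -0.0004 F [ 6.7 -2.  14.2] tool x [ 0.009 -0.001 -1.   ]
shares [ 0.0022 -0.014  -0.002 ] turn -0.0001 q6 [-0.08  0.41 -0.19  0.97 -0.    1.75]
[ 0  0  0  0  0  0  0  0  0 14 11  0  0  0  0  0  0  3 10  3  2  1  0  1
  3  0  4  7  3  0  0  0  0  0  0  0]
[  0   0   0   0   0   0   0   0   0 135 548   0   0   0   0   0   0   2
 147  57  38   4  33  39  33  33   9  72   0   0   0   0   0   0  72  19]
[2 0 0 0 0 0 0 0 0 0 0 0 0 0 0 0 0 0 0 0 0 0 0 0 0 5 1 5 2 0 0 0 0 0 7 4]
```

The first stroke worked: the spokes are now near -80°, 8° and 98°, so q ≈ 3.25. Second stroke.

Emit:
step_arm(deltas="-0.12 0 0 0;-0.26 0 0 0;-0.26 -0.15 0 0;-0.26 -0.23 0 0;-0.26 -0.23 0 0")

```text
t: 18.3
tool_pos: [0.5145, 0.0579, 0.1097]
orientation: [1.689, 1.57, -0.134]
force: [-0.0, 0.2, 0.3]
width: -0.0002
```

Emit:
step_arm(deltas="0 0 0 0;0.08 0 0 0;0.16 0 0 0;0.16 0 0 0;0.16 0 0 0")

```text
t: 18.8
tool_pos: [0.5172, 0.057, 0.0611]
orientation: [-1.284, 1.57, -3.108]
force: [1.1, 1.0, 0.3]
width: 0.0
```

```bash
python3 - <<'E'
from snap import *
print(toclamp(tool()[0]["tool_pos"]))
go(toworld(-.0695,0,.060),-14.5)
E
```

```text
[-0.08244233 -0.00106368  0.06107395]
t 18.8 tcp [0.5172 0.057  0.0611] yhead -14.51 w 0.0 F [1.1 1.  0.3] tool x [-0.001 -0.    -1.   ]
shares [ 0.0035  0.0431 -0.0036] turn -0.0001 q6 [-0.05  0.29 -0.3   0.99 -0.    1.77]
```

Emit:
step_arm(deltas="0 0.035 0 0;0 0.07 0 0;0 0.102 0 0;0.008 0.137 0 0;0.016 0.156 0 0")

```text
t: 19.3
tool_pos: [0.5621, 0.0455, 0.0561]
orientation: [-1.586, 1.569, 2.873]
force: [-6.4, 1.1, 1.9]
width: -0.0
```

Emit:
step_arm(deltas="0.008 0.019 0 0;0.022 0.036 0 0;0.037 0.054 0 0;0.052 0.06 0 0;0.066 0.066 0 0")

```text
t: 19.8
tool_pos: [0.5816, 0.0405, 0.0366]
orientation: [1.778, 1.57, -0.046]
force: [-3.9, 0.3, 5.6]
width: -0.0001
```

Emit:
step_arm(deltas="0.012 0.005 0 0;0.018 0.005 0 0;0.021 0.005 0 0")

```text
t: 20.1
tool_pos: [0.5877, 0.04, 0.0336]
orientation: [1.81, 1.56, -0.014]
force: [5.4, 0.9, 24.2]
width: -0.0001
```

```bash
python3 - <<'E'
from snap import *
print(toclamp(tool()[0]["tool_pos"]),tool()[0]["force"])
snap("11"); 
for n in("side11","wrist11"): print(spokes(n))
E
```

```text
[-0.00998042  0.00012627  0.03360435] [ 5.40501519  0.87069893 24.21967004]
[ 0  0  0  0  0  0  0  0  1 13  9  0  0  0  0  0  0  2 10  4  4  3  7  2
  5  5  0 10  3  0  0  0  0  0  0  0]
[  0   0   0   0   0   0   0   0   0 151 537   0   0   0   0   0   0   3
 130  41   5   0  11   1   2   3   3  56   0   0   0   0   0   0  70  13]
```

Same pose again, so q is about 4.8–4.9. Third, short stroke up to the stop.

Emit:
step_arm(deltas="-0.12 0 0 0;-0.26 0 0 0;-0.26 -0.15 0 0;-0.26 -0.24 0 0;-0.26 -0.24 0 0")

```text
t: 20.75
tool_pos: [0.5106, 0.0589, 0.109]
orientation: [1.67, 1.57, -0.153]
force: [-0.1, -0.4, 0.3]
width: -0.0004
```

Emit:
step_arm(deltas="0 0 0 0;0.08 0 0 0;0.16 0 0 0;0.16 0 0 0;0.16 0 0 0")

```text
t: 21.25
tool_pos: [0.5135, 0.058, 0.0602]
orientation: [-1.213, 1.57, -3.037]
force: [0.7, -0.3, 0.5]
width: -0.0
```

Emit:
step_arm(deltas="0 0.02 0 0;0 0.035 0 0;0 0.045 0 0;0 0.055 0 0;0 0.055 0 0")

```text
t: 21.75
tool_pos: [0.5293, 0.054, 0.0604]
orientation: [1.732, 1.57, -0.092]
force: [-0.3, -0.3, -0.1]
width: 0.0002
```

```bash
python3 - <<'E'
from snap import *
print(toclamp(tool()[0]["tool_pos"]),tool()[0]["force"])
E
```

```text
[-0.07001877 -0.00098574  0.06043998] [-0.30254916 -0.2721535  -0.13284004]
```

Emit:
step_arm(deltas="0 0.012 0 0;0 0.02 0 0;0 0.026 0 0")

```text
t: 22.05
tool_pos: [0.536, 0.0522, 0.0602]
orientation: [-1.571, 1.57, 2.889]
force: [-4.4, 1.7, 2.6]
width: -0.0004
```

Emit:
step_arm(deltas="0 0.005 0 0;0 0.01 0 0;0 0.01 0 0")

```text
t: 22.35
tool_pos: [0.539, 0.0515, 0.0601]
orientation: [-1.468, 1.57, 2.991]
force: [-3.4, 1.2, 0.4]
width: -0.0002
```

Emit:
step_arm(deltas="0 0.005 0 0;0 0.01 0 0;0 0.01 0 0")

```text
t: 22.65
tool_pos: [0.5416, 0.0508, 0.06]
orientation: [-1.508, 1.569, 2.952]
force: [-3.9, 0.7, 0.9]
width: 0.0002
```

Still turning freely at about 4 N. Continuing in small steps.

Emit:
step_arm(deltas="0 0.005 0 0;0 0.01 0 0;0 0.01 0 0")

```text
t: 22.95
tool_pos: [0.5427, 0.0505, 0.0597]
orientation: [-1.536, 1.566, 2.924]
force: [-11.4, 2.3, 3.5]
width: -0.0001
```

Emit:
step_arm(deltas="0 0.005 0 0;0 0.01 0 0;0 0.01 0 0")

```text
t: 23.25
tool_pos: [0.5431, 0.0504, 0.0595]
orientation: [-1.537, 1.562, 2.923]
force: [-22.6, 6.3, 10.6]
width: -0.0
```

```bash
python3 - <<'E'
from snap import *
print(toclamp(tool()[0]["tool_pos"]),tool()[0]["force"])
snap("12"); 
for n in("side12","wrist12"): print(spokes(n))
E
```

```text
[-0.05575594 -0.00100339  0.05950546] [-22.62429279   6.2924252   10.64461975]
[ 0  2  2  0  0  0  0  0  0  1 14  8  0  0  0  2  4  1  2 15  5  0  0  0
  0  0  0  5 17  2  0  0  0  0  0  0]
[  0   0  13   0   0   0   0   0   0   0 130 425   0   0   0  88  66   0
 165 450  42   0   0   0   0   0   0 120 250   1   0   0   0   0   0   0]
```

Hard stop reached: the force rises to 23 N without motion, and the spoke is at about 17° (5.0 rad is 286.5°, i.e. 16.5°). Backing off and checking.

Emit:
step_arm(deltas="0 -0.03 0 0;0 -0.06 0 0;-0.1 -0.07 0 0;-0.25 -0.07 0 0;-0.4 -0.07 0 0")

```text
t: 23.9
tool_pos: [0.5275, 0.0543, 0.1818]
orientation: [1.324, 1.57, -0.499]
force: [0.6, -0.0, -0.4]
width: -0.0002
```

Emit:
step_arm(deltas="-0.1 -0.2 0 0;-0.1 -0.2 0 0;-0.1 -0.2 0 0")

```text
t: 24.2
tool_pos: [0.4688, 0.0698, 0.2121]
orientation: [1.761, 1.567, -0.062]
force: [-0.5, 0.2, 0.3]
width: -0.0003
```

```bash
python3 - <<'E'
from snap import *
print(tool()[0]["tool_pos"],tool()[0]["force"])
snap("13")
for n in("side13","wrist13","scene13"):
    p,d,K,T=load(n); W=cloud(d,K,T);L=toclamp(W)
    m=(p.min(-1)>65)&(abs(L[...,0]-.06)<.035)&(abs(L[...,1])<.0445)&(L[...,2]>.054)&(L[...,2]<.066); q=L[m]; print(n,m.sum(),np.percentile(q,[1,50,99],axis=0).round(4).tolist(),rect(q))
    print(spokes(n))
    h=L[(abs(L[...,1])<.006)]; h=h[np.isfinite(h).all(1)]; r=np.hypot(h[:,0]+.05,h[:,2]-.068); h=h[(r>.03)&(r<.053)]; a=np.degrees(np.arctan2(h[:,0]+.05,h[:,2]-.068))%90; print("median mod 90",np.median(a),len(a))
    m=(np.hypot(W[...,0]-.462,W[...,1]+.129)<.05)&(W[...,2]>.02)&(W[...,2]<.04)
    if m.sum()>50: print("  short",rect(W[m]),np.median(W[m][:,2]))
combo("13",(200,140),(180,130),"pics/c13.png")
E
```

```text
[0.46882982 0.06982832 0.21211787] [-0.49901232  0.20335034  0.26520767]
side13 325 [[0.0358, -0.0437, 0.0559], [0.0569, -0.0032, 0.0596], [0.0789, 0.044, 0.0627]] (array([57.2,  0. ]), array([43.4, 88.9]), 0.5)
[ 0  2  2  0  0  0  0  0  0  1 13 10  0  0  0  0  0  0  3 18  4  0  0  0
  0  0  0  7 15  2  0  0  0  0  0  0]
median mod 90 15.687164196977267 77
  short (array([ 462.1, -129.5]), array([65.2, 43.9]), 78.5) 0.029121446086964542
wrist13 3040 [[0.0347, -0.0433, 0.0551], [0.0551, 0.003, 0.0599], [0.078, 0.0443, 0.0617]] (array([56.9,  0.1]), array([45.2, 88.9]), 0.2)
[  7  18  35   0   0   0   0   0   0   0  62 105   0   0   0   0   0   0
  49 118   1   0   0   0   0   0   0  57  59   0   0   0   0   0   0   0]
median mod 90 14.412670902997187 511
  short (array([ 483.2, -105.3]), array([7.7, 9.5]), 77.7) 0.028974813331032023
scene13 495 [[0.0346, -0.043, 0.0544], [0.0604, 0.0007, 0.0594], [0.0806, 0.0436, 0.0631]] (array([57.2,  0.1]), array([50.2, 89.4]), 1.8)
[ 5  1  0  0  0  0  0  0  0  0  8  6  0  0  0  0  0  0  0 11  7  0  0  0
  0  0  0  4 13  0  0  0  0  0  4  3]
median mod 90 17.868068038940734 62
  short (array([ 461.9, -125.2]), array([62.5, 49.8]), 77.3) 0.02864103053524808
```

View pics/c13.png

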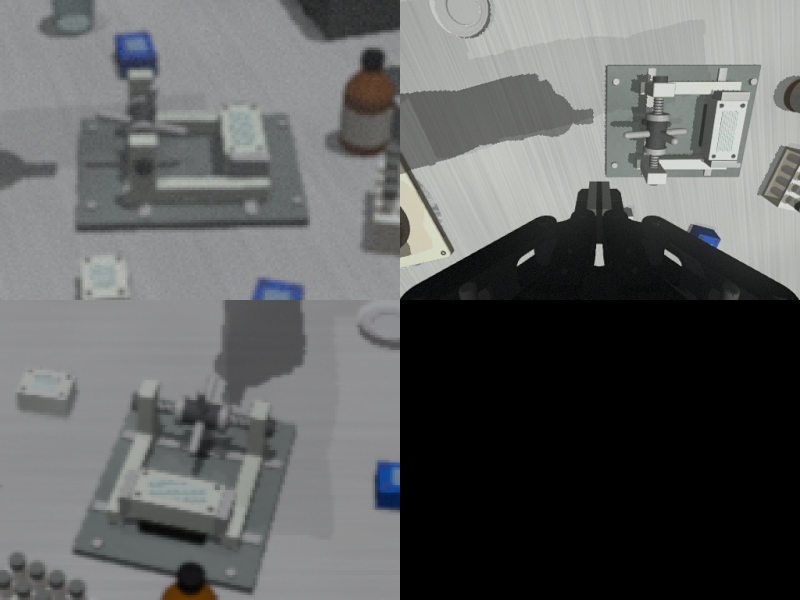

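The long chamber is clamped flat between the jaws, centred at (57, 0) mm and square. The spokes read about 15–17°, which fits the stop. The short chamber lies flat on the bench and the arm is clear. Handing in.

```bash
python3 -c "
from rig import job; print(job.finish_job())"
```

```text
the job is handed in; nothing more can be done
None
```

The chambers are changed over and the job is handed in at about 24 s of the 72 s allowed. No verdict was reported.

**What I did:** I set the short chamber on clear bench at about (0.462, -0.128) m and placed the long chamber on the pad. I then turned the turnbuckle in three spoke strokes to its hard stop, where the force rose to 23 N with no further movement.

**Last checks:**
- **Long chamber:** flat, with its top at 60 mm. It sits about 3 mm off centre across the pad and about 0 mm along the jaws' travel. The side and wrist views put it within 0.5° of the clamp; the scene view read 1.8°, from a measured width inflated to 50 mm.
- **Turnbuckle:** after release the spokes read 14–18° depending on the view; the stop would be 16.5°.
- **Short chamber:** flat on the bench, with its top at about 29 mm.
- **Arm:** clear of everything.

**What disagreed or went wrong:**
- **Fingertips:** the real fingertips end about 40 mm short of the stated tool point. The first grasp closed on air above the short chamber, so I measured the offset and corrected for it.
- **Early spoke contact:** on the second try the opened gripper touched a spoke with about 39 N sideways (about 48 N in all) and turned the body about 35° in the closing direction. I can't tell whether any of that counted against the 40 N limit on the gripper's body.
- **Setting down the short chamber:** I briefly pressed it onto the bench with about 40 N before backing off.
- **Not checked:** I could not measure the jaws' nip force directly. I also did not measure the bystanders again, though nothing I saw or felt suggested any of them was touched.

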